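# Clamp the pellet plate with the die body as a weight

### The job

Stand the steel die body on the round pan of the sample clamp so that its weight alone holds the sprung arm open. With the arm held open that way, slide the sample plate, the end away from its red rib first, along the bed between the guide rails and beneath the raised arm until it is fully home against the blue end stop. Then lift the die body off, so that the arm closes on the plate, and stand it upright on the worktop, without disturbing the two vials and the mortar.

Things in the scene. Friction and masses are not known exactly. Their poses are not given: they have to be found in the camera images.
- clamp: Sample clamp fixed to the worktop: grey bed 220 x 80 x 12 mm with a sprung see-saw arm on two aluminium cheeks and a round pan at the arm's end. Origin on the worktop under the bed, which spans x -105 to +115 mm; x is the way the plate slides in (toward the pan), z up. The plate slides on the bed top, z = 12 mm, from the open -x end. Raised arm and cheeks reach z = 54 mm.
- clamp_arm (a joint): See-saw arm, rad. 0: the spring holds the foot down on the bare bed, pan end raised. Grows as the pan is pressed down; 0.24: fully open, pan level, foot 14 mm above the bed. About 0.08 when the foot rests on a plate. Full opening takes about 2.7 N on the pan's centre; the die body (about 4 N) holds it there, and the spring lifts the pan when the weight is taken off.
- pan_open (a point): Centre of the pan's top face as it lies when the arm is fully open: 40 mm above the worktop, 95 mm from the clamp's origin along +x (a fixed point, clamp's axes). The pan is a flat rimless disc, 60 mm in diameter, 5 mm thick, blue with a black rubber face. With the arm shut its centre is 14 mm higher and it leans 0.24 rad, its far (+x) edge highest, 62 mm above the worktop.
- plate_home (a point): Point on the bed top (z = 12 mm), with the clamp's axes, where the centre of the plate's underside lies when the plate is home, its x axis along the clamp's; 45 mm from the clamp's origin along -x. Guide rails 4 mm high stand 22 mm to either side (inner faces) from x = 0 to +55 mm of this point, flared outward from x = 0 to -17 mm. The blue end stop's face, 8 mm high, is at x = +55 mm.
- clamp_foot (a point): Point on the bed top on which the arm's black rubber foot (10 mm diameter, 18 mm across the bed) comes down; 25 mm from the clamp's origin along -x. The 14 mm wide arm runs from above it, over the end stop, to the hinge at x = 35 mm, z = 45 mm and on to the pan; fully open, its top is at z = 48 mm.
- sample_plate: Sample plate lying on the worktop: aluminium, 110 x 40 x 5 mm, about 70 g, a white pellet in a dark round window in its middle and a red ribbed grip on top. Origin: centre of its underside; x along its length toward the front end, z up. The grip is 12 mm wide (y), 30 mm long (x -45 to -15 mm) and stands from z = 5 to 36 mm; take it across its width.
- die_body: Steel pellet die: plain grey cylinder 50 mm in diameter and 40 mm high with a hole in its top, about 0.42 kg, standing upright. Origin: centre of its underside, z up. Grasp round the outside.
- amber_vial: Bystander: amber glass vial with black cap, 22 mm in diameter, 47 mm high, standing upright; origin: centre of its underside. Leave alone.
- clear_vial: Bystander: clear glass vial with white cap, 22 mm in diameter, 47 mm high, standing upright; origin: centre of its underside. Leave alone.
- mortar: Bystander: small brown-grey mortar bowl, 66 mm in diameter, 21 mm high; origin: centre of its underside. Leave alone.
Things that resemble listed ones, but are neither listed nor needed, are in the scene too. There is more than one size of the die_body; the job needs the middle-sized.

How it is judged:
By the outcome, as a careful person would: the job done as asked, in the order asked, and still so for the second after the job is handed in, with the robot touching nothing.
It also fails if it takes over 72 s, if anything falls off the work surface, if the arm or the gripper's body presses on something with over 40 N, if the wrist force passes 120 N, or if a joint passes its speed limit or range.

### The arm

A 7-joint arm with a two-finger parallel gripper is mounted at the origin on a cart in front of the work surface, level with it; the furniture and walls round the work are solid. World frame = base frame: x ahead of the robot, y to its left, z up, the work surface at z = 0. Lengths are in m, angles in rad, forces in N, time in s.
With the tool pointing down it reaches from about 0.425 to 0.925 m from the base axis. Payload 6.8 kg.
Tool frame: the origin (TCP) lies between the finger pads; the fingertips stand finger_overhang ahead of it and the grasp point (between the pads) lies 6 mm ahead of it (finger_overhang is the distance from the TCP to the fingertips, in m); z points along the fingers, y is the line along which they close (so a half turn about z gives the same grasp; the last joint's range is limited). The gripper opens to 85 mm and grips with 20 to 120 N. Pads are 22 mm wide; open, the fingers measure 114 mm over their backs; the gripper's body (76 mm by 85 mm) begins 54 mm behind the grasp point. The pads swing forward as they close: fully open they stand 13 mm farther back than shut.
Start: joints at [-1.279, 0.477, 0.022, 1.555, -0.011, 1.109, -0.083], TCP at [0.263, 0.622, 0.256] pointing down, gripper open.
Joint ranges: [-2.96, 2.96], [-0.34, 2.1], [-1.41, 1.46], [0.24, 2.44], [-1.37, 4.51], [0.17, 1.92], [-2.96, 2.96]. Speed limits (rad/s): [2.39, 2.39, 3.14, 3.14, 3.14, 3.14, 3.14].

### API

Orientations are given as a unit quaternion [w, x, y, z].
In Python, from station import * gives the robot as it stands.
- The arm moves only by the tool drive_tool, never from a script. Its argument "increments" is a list of rows, each an object of numbers: "claw": the finger opening in m, from 0 to 0.0854; "dx", "dy", "dz": the shift along the tool's x, y, z in m; "wx", "wy", "wz": the turn, a rotation vector about the tool's x, y, z in degrees. A call has 1 to 20 rows; each row shifts and turns the commanded pose from where the row before left it, along the tool's axes as they then stand; what a row does not reach is not made up. A row lasts 1/8 s, in which the tool goes at most 62.5 mm and 10.7 degrees, less where a joint would pass 70% of its speed; a pose out of reach is approached as far as the arm can. A call with a gripper value outside its range is refused whole. The fingers move at their own pace and stop on an object; "newtons" is the grip in N (left out, the last holds). Time passes only in rows, so rows that do not move let the fingers close. It gives the time, the measured TCP pose, the force, the opening and the grip force at its end, in the units of the state.
- get_obs(): the state, without advancing time (a new reading comes with each control period).
- read_camera(name): name is "side" or "top" or "wrist"; returns (picture, depth): 384x512x3 uint8, red, green, blue; 384x512 float32, m along the optical axis (not along the pixel's ray), 0 where there is no reading.
- calibration(name): a dict with "intrinsics" (3x3 intrinsics, pixels), "R" (3x3) and "t" (3): a world point X has camera coordinates R X + t; the wrist camera has in their place "mount" (4x4, takes a point from camera to tool coordinates, whose origin is the TCP and whose axes are the flange's). Camera axes: x right, y down, z forward; pixel columns grow to the right and rows downward; lengths in m; the calibration is good to about 2 mm. A picture is of the moment at which its call begins: read the wrist's pose just before it. calibration takes no time and is no camera call.
- hand_in(): hands the job in; it is judged then, once.
The state is a dict: "t": time; "q": joint angles; "joint_vel": joint speeds; "joint_torque": joint torques, N m; "eef_pos": TCP position; "tool_rot": TCP orientation; "contact_force": force on the tool from outside, world axes, zero at the start; "torque": the same for the moment, N m; "gripper_width": opening from 0.0 (shut) to 1.0 (fully open); "grasp_force": force on a finger pad.
Only numpy, scipy, OpenCV 4.12 (cv2) and the standard library are available. Lean on these libraries where they do the work, as an engineer would, in place of code of your own. Each camera call takes 0.05 s, during which the arm holds its last target. There are 200 camera calls.

## Working session

There is one attempt and no reset: what is moved stays moved. The work goes in short steps, Python scripts to look and compute and a tool call to move; the robot and the scene stay as the last step left them, time stands still between calls to the robot, and variables do not carry over. Pictures are saved under pics/ and viewed, at most 13 in all, crops included, and the job is handed in when it is done.

Besides the shell and the picture viewer there is one more tool, called after "Request:" as name([rows], argument=value, ...), one row to a line, values as JSON. drive_tool: Moves the arm, as the interface text tells. Its arguments: {"type":"object","properties":{"increments":{"type":"array","items":{"type":"object","properties":{"claw":{"type":"number"},"dx":{"type":"number"},"dy":{"type":"number"},"dz":{"type":"number"},"wx":{"type":"number"},"wy":{"type":"number"},"wz":{"type":"number"}}}},"newtons":{"type":"number"}},"required":["increments"]}

```bash
ls; mkdir -p pics
python3 - <<'E'
from station import *
import cv2,numpy as np
o=get_obs();print(o)
for n in("top","side"):
    p,d=read_camera(n);np.savez(f"{n}0.npz",p=p,d=d);cv2.imwrite(f"pics/{n}0.png",cv2.cvtColor(p,cv2.COLOR_RGB2BGR))
    print(calibration(n))
print(calibration("wrist"))
try: print(finger_overhang)
except Exception as e: print(e)
E
```

```text
pics
{'t': 0.0, 'q': array([-1.27911161,  0.47780353,  0.02233076,  1.55644313, -0.01148069,
        1.10928846, -0.08309953]), 'joint_vel': array([-0.00012047,  0.00042347,  0.00087683, -0.00024924, -0.0001815 ,
        0.00042834,  0.00133221]), 'joint_torque': array([-4.05402288e-04, -5.96438420e+01,  1.60739075e+00, -2.81201684e+01,
        1.23629623e-02,  9.10379458e-03, -1.72071748e-05]), 'eef_pos': array([0.26252335, 0.62127163, 0.25532672]), 'tool_rot': array([-1.06979322e-04,  1.98544769e-01,  9.80091400e-01, -9.00832693e-04]), 'contact_force': array([-0.274829  , -0.47066419, -0.54885506]), 'torque': array([0.09653086, 0.0147552 , 0.01509451]), 'grasp_force': 0.0, 'gripper_width': 0.9987362678691512}
{'intrinsics': array([[417.64615802,   0.        , 256.3703662 ],
       [  0.        , 417.64615802, 198.4680111 ],
       [  0.        ,   0.        ,   1.        ]]), 'R': array([[ 0.01869442, -0.99981986, -0.00328087],
       [-0.98445949, -0.01783393, -0.17470395],
       [ 0.17461397,  0.00649588, -0.98461554]]), 't': array([-0.10470631,  0.4711242 ,  0.95400868])}
{'int
[... 207 characters left out ...]
0013574 ],
       [-0.04309244, -0.68480606, -0.72745014],
       [ 0.04371109,  0.72613696, -0.6861592 ]]), 't': array([-5.03545273e-01,  1.05334539e-03,  1.11285114e+00])}
{'intrinsics': array([[326.27896931,   0.        , 256.27392244],
       [  0.        , 326.27896931, 193.78136287],
       [  0.        ,   0.        ,   1.        ]]), 'mount': array([[ 9.29469340e-05, -9.52521354e-01, -3.04471775e-01,
         7.77520340e-02],
       [ 9.99999879e-01,  2.35737023e-04, -4.32216173e-04,
        -5.18846828e-04],
       [ 4.83470404e-04, -3.04471698e-01,  9.52521260e-01,
        -1.17917382e-01],
       [ 0.00000000e+00,  0.00000000e+00,  0.00000000e+00,
         1.00000000e+00]])}
0.025
```

View pics/top0.png

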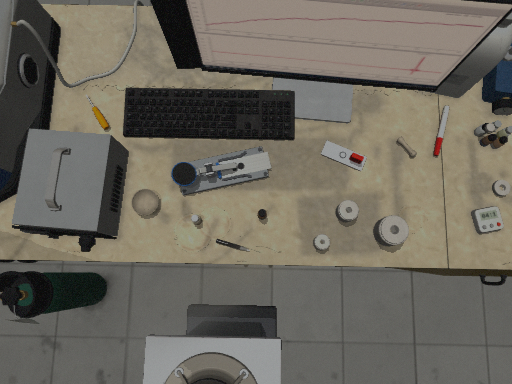

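View pics/side0.png

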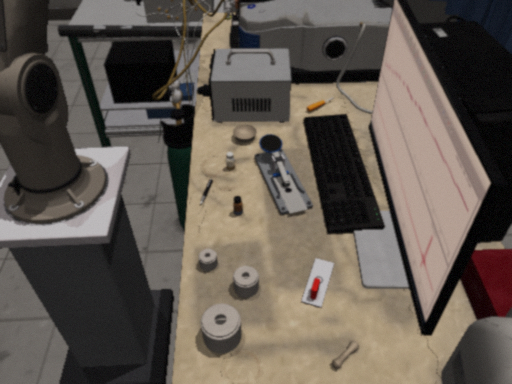

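The top view shows the clamp with its pan at (185,174) and its open end at (270,160). The plate is at (344,156) with its rib at (357,158). The dies are at (347,211), (393,231) and (322,242), and the vials and mortar are at (196,219), (262,214) and (146,203). The side view agrees. Next I'll measure these.

```bash
cat > h.py <<'E'
import numpy as np,cv2
from station import *
def cam(n):
    c=calibration(n);return c["intrinsics"],c["R"],c["t"]
def wristcam(o):
    from scipy.spatial.transform import Rotation as Ro
    c=calibration("wrist");M=np.array(c["mount"])
    w,x,y,z=o["tool_rot"];T=np.eye(4);T[:3,:3]=Ro.from_quat([x,y,z,w]).as_matrix();T[:3,3]=o["eef_pos"]
    C=np.linalg.inv(T@M);return c["intrinsics"],C[:3,:3],C[:3,3]
def ray(c,px,z):
    K,R,t=c;px=np.atleast_2d(np.array(px,float))
    d=np.c_[px,np.ones(len(px))]@np.linalg.inv(K).T@R
    o=-R.T@t
    return o+d*((z-o[2])/d[:,2])[:,None]
def cloud(c,D):
    K,R,t=c;v,u=np.indices(D.shape)
    P=np.stack([u,v,np.ones_like(u)],-1)@np.linalg.inv(K).T*D[...,None]
    return (P-t)@R
def shot(name):
    o=get_obs();p,d=read_camera(name);return o,p,d
def save(n,p,box=None,s=1):
    if box: p=p[box[1]:box[3],box[0]:box[2]]
    cv2.imwrite(f"pics/{n}.png",cv2.cvtColor(cv2.resize(p,None,fx=s,fy=s),cv2.COLOR_RGB2BGR))
E
python3 - <<'E'
from h import *
a=np.load("top0.npz");p,d=a["p"],a["d"];c=cam("top");P=cloud(c,d)
print("table z",np.median(P[190:240,100+160:300,2]))
def comp(name,box,zlo,zhi):
    u0,v0,u1,v1=box;Q=P[v0:v1,u0:u1];m=((Q[...,2]>zlo)&(Q[...,2]<zhi)).astype(np.uint8)
    q=Q[m>0];
    if len(q)<5: print(name,len(q));return
    r=cv2.minAreaRect(q[:,:2].astype(np.float32)*1000);print(name,len(q),"zmed/max",q[:,2].mean().round(4),q[:,2].max().round(4),"rect mm",np.round(r[0],1),np.round(r[1],1),round(r[2],1))
comp("dieM",(330,192,365,230),.025,.06);comp("dieL",(370,208,415,250),.025,.09);comp("dieS",(308,230,335,254),.015,.06);comp("die4",(488,176,512,200),.015,.06)
comp("bed",(165,140,280,200),.007,.02);comp("clamp",(165,140,280,200),.007,.1)
comp("plate",(315,135,375,175),.003,.012);comp("rib",(315,135,375,175),.02,.05)
comp("mortar",(125,185,165,220),.01,.04);comp("clear",(185,208,207,230),.02,.06);comp("amber",(252,204,272,225),.02,.06)
save("crop",p,(160,130,400,255),3.3)
E
```

```text
table z -0.0008409862556370088
dieM 330 zmed/max 0.0384 0.0457 rect mm [ 449.9 -314.7] [49.  48.7] 89.2
dieL 727 zmed/max 0.0525 0.0602 rect mm [ 403.8 -415.5] [68.5 69.1] 44.2
dieS 189 zmed/max 0.0288 0.035 rect mm [ 374.6 -252.6] [35.5 35.7] 89.9
die4 3
bed 2096 zmed/max 0.0118 0.0199 rect mm [550.7 -14.1] [ 80.9 230.1] 13.7
clamp 2908 zmed/max 0.0222 0.0637 rect mm [549.7 -10.2] [ 80.9 238.2] 13.7
plate 467 zmed/max 0.0052 0.0116 rect mm [ 594.3 -316.3] [147.1  91.9] 87.8
rib 77 zmed/max 0.0329 0.0386 rect mm [ 582.8 -340. ] [29.  12.6] 67.7
mortar 344 zmed/max 0.0159 0.0245 rect mm [464.1 175.4] [64.  64.1] 74.2
clear 73 zmed/max 0.0406 0.0526 rect mm [422.   47.5] [17.8 19.5] 10.2
amber 71 zmed/max 0.041 0.0512 rect mm [ 437.6 -110.1] [19.  19.2] 0.8
```

View pics/crop.png

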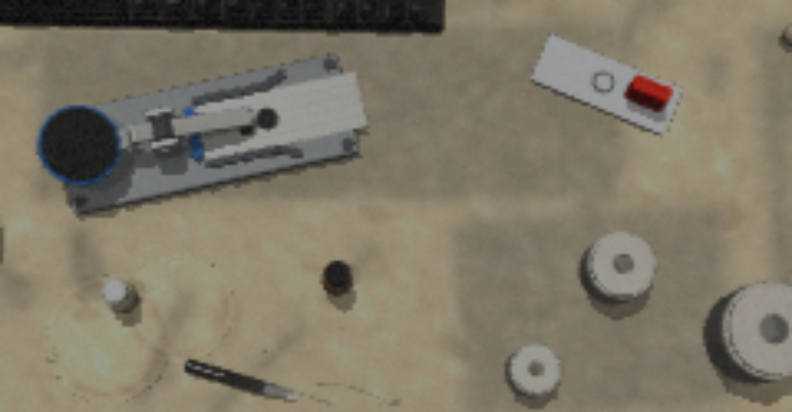

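The crop confirms the layout: the mid-sized die is 49 mm across, the plate's red rib is at its lower-right end, and the clamp's open end faces the plate. Next I'll refine the pan and bed axes and check the box height along the transit.

```bash
cat >> h.py <<'E'
def go(x,y,z,yaw=None,o=None):
    "print turn about tool z (deg) and then shift in tool axes (mm) to reach world pose; yaw = dir of tool y (deg, mod 180)"
    from scipy.spatial.transform import Rotation as Ro
    o=o or get_obs();w,a,b,c=o["tool_rot"];R=Ro.from_quat([a,b,c,w])
    Y=R.as_matrix()[:,1];y0=np.degrees(np.arctan2(Y[1],Y[0]));wz=0
    if yaw is not None: wz=-((yaw-y0+90)%180-90)
    R2=(R*Ro.from_rotvec([0,0,np.radians(wz)])).as_matrix()
    print("yaw",round(y0,1),"zdown",np.round(R.as_matrix()[:,2],4),"wz",round(wz,2),"d mm",np.round(R2.T@(np.array([x,y,z])-o["eef_pos"])*1000,1))
E
python3 - <<'E'
from h import *
a=np.load("top0.npz");p,d=a["p"],a["d"];c=cam("top");P=cloud(c,d)
Q=P[125:245,15:130];print("box top",np.percentile(Q[...,2],[50,90,99.5]), "extent",Q[Q[...,2]>.05].min(0),Q[Q[...,2]>.05].max(0))
hsv=cv2.cvtColor(p,cv2.COLOR_RGB2HSV)
# pan: high disc
m=np.zeros(d.shape,bool);m[150:200,165:203]=True
pan=m&(P[...,2]>.04)&(P[...,2]<.075)
ct=max(cv2.findContours(pan.astype(np.uint8),0,1)[0],key=cv2.contourArea)
(e,ax,_)=cv2.fitEllipse(cv2.convexHull(ct));print("pan px",e,ax,"world",ray(c,[e],.054))
# plate: bright low-sat
m=np.zeros(d.shape,np.uint8);m[135:178,315:375]=1
pl=(m>0)&((hsv[...,2]>150)&(hsv[...,1]<40)|((hsv[...,1]>140)&(hsv[...,0]<8)&(P[...,2]<.01)))
v,u=np.nonzero(pl);X=ray(c,np.c_[u,v],.005)[:,:2]
print("plate",len(X),cv2.minAreaRect((X*1000).astype(np.float32)))
# bed: points at z 8..16, lateral edges relative to axis
Q=P[140:200,165:280].reshape(-1,3);Q=Q[(Q[:,2]>.007)&(Q[:,2]<.016)]
for yaw in (102,103,104,105):
    t=np.radians(yaw);ex=np.array([np.cos(t),np.sin(t)]);ey=np.array([-ex[1],ex[0]])
    s=Q[:,:2]@ex*1000;l=Q[:,:2]@ey*1000
    print(yaw,np.percentile(s,[.5,99.5]),[ (round(l[(s>a)&(s<a+40)].min(),1),round(l[(s>a)&(s<a+40)].max(),1)) for a in (-240,-190,-150,-110,-70)])
E
```

```text
box top [0.14201843 0.14557811 0.18730599] extent [ 0.29917686 -0.10248258  0.05000524] [0.64347375 0.48635238 1.02129551]
pan px (186.31658935546875, 172.7521514892578) (23.800939559936523, 32.125213623046875) world [[0.5298378  0.07173303 0.054     ]]
plate 432 ((593.2368774414062, -315.9369201660156), (114.08696746826172, 38.20673370361328), 67.20865631103516)
102 [-241.4238185  -17.4773254] [(np.float64(-578.4), np.float64(-497.6)), (np.float64(-576.5), np.float64(-496.0)), (np.float64(-576.0), np.float64(-495.2)), (np.float64(-574.9), np.float64(-493.6)), (np.float64(-573.0), np.float64(-493.2))]
103 [-250.95935116  -26.30478083] [(np.float64(-574.3), np.float64(-493.9)), (np.float64(-573.5), np.float64(-493.2)), (np.float64(-573.8), np.float64(-493.1)), (np.float64(-573.3), np.float64(-492.3)), (np.float64(-571.6), np.float64(-491.7))]
104 [-260.13440027  -35.12422358] [(np.float64(-570.1), np.float64(-490.0)), (np.float64(-570.6), np.float64(-490.3)), (np.float64(-571.4), np.float64(-490.8)), (np.float64(-571.6), np.float64(-490.9)), (np.float64(-570.4), np.float64(-491.0))]
105 [-269.39767067  -43.93296714] [(np.float64(-566.3), np.float64(-486.0)), (np.float64(-567.9), np.float64(-487.3)), (np.float64(-569.7), np.float64(-488.5)), (np.float64(-569.2), np.float64(-489.2)), (np.float64(-512.9), np.float64(-490.2))]
```

Run:
```python
from h import *
go(.6,.3,.33,13.6);go(.6,-.1,.33,13.6);go(.45,-.315,.2,13.6)
```

```text
yaw 67.1 zdown [-5.0e-04 -1.5e-03 -1.0e+00] wz 53.49 d mm [-391.8  252.4  -74.2]
yaw 67.1 zdown [-5.0e-04 -1.5e-03 -1.0e+00] wz 53.49 d mm [-780.6  158.3  -73.6]
yaw 67.1 zdown [-5.0e-04 -1.5e-03 -1.0e+00] wz 53.49 d mm [-954.1  -37.9   56.8]
```

Request:
drive_tool([
  {"dz": -0.04},
  {"dz": -0.04,"wz": 5},
  {"wz": 10},
  {"wz": 10},
  {"wz": 10},
  {"wz": 10},
  {"wz": 8.5},
])

```text
schema error: expected keys claw, dx, dy, dz, wx, wy, wz
```

Request:
drive_tool([
  {"claw": 0.085,"dx": 0,"dy": 0,"dz": -0.04,"wx": 0,"wy": 0,"wz": 0},
  {"claw": 0.085,"dx": 0,"dy": 0,"dz": -0.035,"wx": 0,"wy": 0,"wz": 5},
  {"claw": 0.085,"dx": 0,"dy": 0,"dz": 0,"wx": 0,"wy": 0,"wz": 10},
  {"claw": 0.085,"dx": 0,"dy": 0,"dz": 0,"wx": 0,"wy": 0,"wz": 10},
  {"claw": 0.085,"dx": 0,"dy": 0,"dz": 0,"wx": 0,"wy": 0,"wz": 10},
  {"claw": 0.085,"dx": 0,"dy": 0,"dz": 0,"wx": 0,"wy": 0,"wz": 10},
  {"claw": 0.085,"dx": 0,"dy": 0,"dz": 0,"wx": 0,"wy": 0,"wz": 8.5},
  {"claw": 0.085,"dx": -0.045,"dy": 0.03,"dz": 0,"wx": 0,"wy": 0,"wz": 0},
  {"claw": 0.085,"dx": -0.045,"dy": 0.03,"dz": 0,"wx": 0,"wy": 0,"wz": 0},
  {"claw": 0.085,"dx": 0,"dy": 0,"dz": 0,"wx": 0,"wy": 0,"wz": 0},
])

```text
t: 1.35
eef_pos: [0.3475, 0.5439, 0.3314]
tool_rot: [0.002, 0.622, 0.783, -0.0]
contact_force: [-0.5, 0.0, -0.4]
gripper_width: 0.994
grasp_force: 0.0
```

Run:
```python
from h import *
print(get_obs()["q"],get_obs()["eef_pos"])
go(.6,.3,.33,13.6);go(.6,-.1,.33,13.6);go(.45,-.315,.2,13.6)
```

```text
[-1.28127709  0.37597662  0.24716813  1.55303048 -0.09240901  1.22495257
 -0.7911581 ] [0.34747664 0.54392988 0.33144646]
yaw 13.1 zdown [ 0.0023 -0.002  -1.    ] wz -0.53 d mm [-296.5  188.1    2.5]
yaw 13.1 zdown [ 0.0023 -0.002  -1.    ] wz -0.53 d mm [-685.2   94.     3.3]
yaw 13.1 zdown [ 0.0023 -0.002  -1.    ] wz -0.53 d mm [-858.6 -102.6  133.4]
```

Request:
drive_tool([
  {"claw": 0.085,"dx": -0.049,"dy": 0.031,"dz": 0,"wx": 0,"wy": 0,"wz": 0},
  {"claw": 0.085,"dx": -0.049,"dy": 0.031,"dz": 0,"wx": 0,"wy": 0,"wz": 0},
  {"claw": 0.085,"dx": -0.049,"dy": 0.031,"dz": 0,"wx": 0,"wy": 0,"wz": 0},
  {"claw": 0.085,"dx": -0.049,"dy": 0.031,"dz": 0,"wx": 0,"wy": 0,"wz": 0},
  {"claw": 0.085,"dx": -0.05,"dy": 0.032,"dz": 0,"wx": 0,"wy": 0,"wz": -0.5},
  {"claw": 0.085,"dx": -0.05,"dy": 0.032,"dz": 0,"wx": 0,"wy": 0,"wz": 0},
  {"claw": 0.085,"dx": -0.0486,"dy": -0.0118,"dz": 0,"wx": 0,"wy": 0,"wz": 0},
  {"claw": 0.085,"dx": -0.0486,"dy": -0.0118,"dz": 0,"wx": 0,"wy": 0,"wz": 0},
  {"claw": 0.085,"dx": -0.0486,"dy": -0.0118,"dz": 0,"wx": 0,"wy": 0,"wz": 0},
  {"claw": 0.085,"dx": -0.0486,"dy": -0.0118,"dz": 0,"wx": 0,"wy": 0,"wz": 0},
  {"claw": 0.085,"dx": -0.0486,"dy": -0.0118,"dz": 0,"wx": 0,"wy": 0,"wz": 0},
  {"claw": 0.085,"dx": -0.0486,"dy": -0.0118,"dz": 0,"wx": 0,"wy": 0,"wz": 0},
  {"claw": 0.085,"dx": -0.0486,"dy": -0.0118,"dz": 0,"wx": 0,"wy": 0,"wz": 0},
  {"claw": 0.085,"dx": -0.0486,"dy": -0.0118,"dz": 0,"wx": 0,"wy": 0,"wz": 0},
  {"claw": 0.085,"dx": 0,"dy": 0,"dz": 0,"wx": 0,"wy": 0,"wz": 0},
  {"claw": 0.085,"dx": 0,"dy": 0,"dz": 0,"wx": 0,"wy": 0,"wz": 0},
])

```text
t: 3.35
eef_pos: [0.5981, -0.0936, 0.3309]
tool_rot: [-0.001, 0.615, 0.789, 0.0]
contact_force: [0.7, 0.3, 0.1]
gripper_width: 0.995
grasp_force: 0.0
```

Run:
```python
from h import *
o,p,d=shot("wrist");np.savez("w1.npz",p=p,d=d);save("w1",p)
print(o["t"],o["q"],o["eef_pos"]);c=wristcam(o);P=cloud(c,d)
K,R,t=c
for n,X in dict(die=(.45,-.315,.04),pan=(.529,.0734,.054),plate=(.593,-.316,.005),amber=(.4376,-.11,.047),origin=(.5514,-.0189,.012)).items():
    q=K@(R@np.array(X)+t);print(n,q[:2]/q[2])
go(.45,-.315,.2,13.6)
```

```text
3.35 [-0.32823725  0.32208226  0.49455558  1.66410723 -0.16290014  1.19710572
  0.45136887] [ 0.59807047 -0.09364034  0.33087589]
die [118.64694884 277.0275709 ]
pan [231.96321704 -11.04268888]
plate [218.80770535 284.91121713]
amber [126.26855032 135.93455185]
origin [235.39339714  84.22932882]
yaw 14.2 zdown [-6.e-04  1.e-03 -1.e+00] wz 0.62 d mm [-181.2 -196.2  130.8]
```

View pics/w1.png

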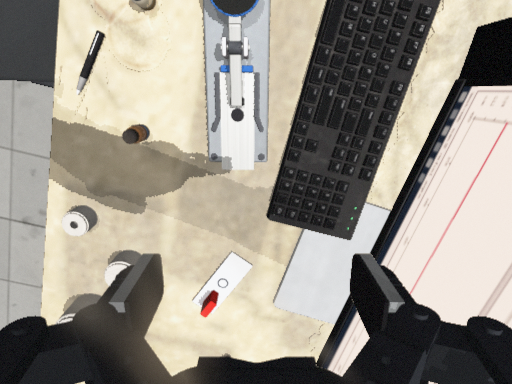

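The wrist view shows the clamp bed centred at column ~238 with its bottom corners at (209,162) and (269,161). The amber vial is at (137,133), the plate at (222,284) and the die at (121,272). Predictions match within a few pixels, so I'll go above the die.

Request:
drive_tool([
  {"claw": 0.085,"dx": -0.036,"dy": -0.039,"dz": 0.016,"wx": 0,"wy": 0,"wz": 0.6},
  {"claw": 0.085,"dx": -0.036,"dy": -0.039,"dz": 0.026,"wx": 0,"wy": 0,"wz": 0},
  {"claw": 0.085,"dx": -0.036,"dy": -0.039,"dz": 0.026,"wx": 0,"wy": 0,"wz": 0},
  {"claw": 0.085,"dx": -0.036,"dy": -0.039,"dz": 0.026,"wx": 0,"wy": 0,"wz": 0},
  {"claw": 0.085,"dx": -0.037,"dy": -0.04,"dz": 0.026,"wx": 0,"wy": 0,"wz": 0},
  {"claw": 0.085,"dx": 0,"dy": 0,"dz": 0,"wx": 0,"wy": 0,"wz": 0},
  {"claw": 0.085,"dx": 0,"dy": 0,"dz": 0,"wx": 0,"wy": 0,"wz": 0},
])

```text
t: 4.28
eef_pos: [0.4513, -0.3154, 0.2112]
tool_rot: [-0.0, 0.618, 0.786, 0.0]
contact_force: [0.8, 1.0, 0.1]
gripper_width: 0.994
grasp_force: 0.0
```

Run:
```python
from h import *
o,p,d=shot("wrist");np.savez("w2.npz",p=p,d=d);save("w2",p)
c=wristcam(o);P=cloud(c,d)
near=np.hypot(P[...,0]-.45,P[...,1]+.315)<.045
q=P[near&(P[...,2]>.03)&(P[...,2]<.048)];r=cv2.minAreaRect((q[:,:2]*1000).astype(np.float32));print(len(q),r,q[:,2].mean())
print(cv2.minEnclosingCircle((q[:,:2]*1000).astype(np.float32)))
go(.45,-.315,.034,13.6)
```

```text
2052 ((452.3005065917969, -314.9723205566406), (49.40403366088867, 49.52320098876953), 12.6937837600708) 0.0394466440512164
((452.5163879394531, -315.1048889160156), 25.239065170288086)
yaw 13.7 zdown [ 9.e-04  6.e-04 -1.e+00] wz 0.09 d mm [  0.4  -2.  177.5]
```

View pics/w2.png

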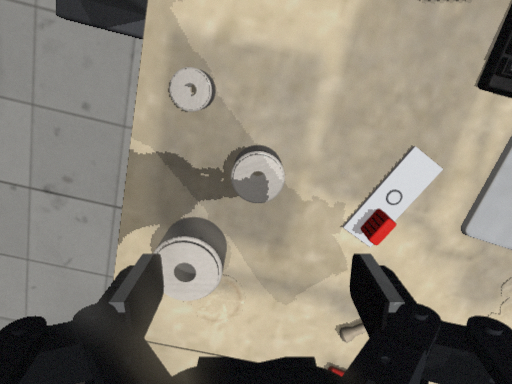

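The middle die (258,175) is centred between the fingers and clear of its neighbours. Descending to grip it.

Request:
drive_tool([
  {"claw": 0.085,"dx": 0,"dy": 0.001,"dz": 0.04,"wx": 0,"wy": 0,"wz": 0},
  {"claw": 0.085,"dx": 0,"dy": 0,"dz": 0.04,"wx": 0,"wy": 0,"wz": 0},
  {"claw": 0.085,"dx": 0,"dy": 0,"dz": 0.04,"wx": 0,"wy": 0,"wz": 0},
  {"claw": 0.085,"dx": 0,"dy": 0,"dz": 0.03,"wx": 0,"wy": 0,"wz": 0},
  {"claw": 0.085,"dx": 0,"dy": 0,"dz": 0.02,"wx": 0,"wy": 0,"wz": 0},
  {"claw": 0.085,"dx": 0,"dy": 0,"dz": 0.007,"wx": 0,"wy": 0,"wz": 0},
  {"claw": 0.06,"dx": 0,"dy": 0,"dz": 0,"wx": 0,"wy": 0,"wz": 0},
  {"claw": 0.04,"dx": 0,"dy": 0,"dz": 0,"wx": 0,"wy": 0,"wz": 0},
  {"claw": 0.04,"dx": 0,"dy": 0,"dz": 0,"wx": 0,"wy": 0,"wz": 0},
  {"claw": 0.04,"dx": 0,"dy": 0,"dz": 0,"wx": 0,"wy": 0,"wz": 0},
  {"claw": 0.04,"dx": 0,"dy": 0,"dz": 0,"wx": 0,"wy": 0,"wz": 0},
  {"claw": 0.04,"dx": 0,"dy": 0,"dz": 0,"wx": 0,"wy": 0,"wz": 0},
], newtons=50)

```text
t: 5.82
eef_pos: [0.4522, -0.3167, 0.0356]
tool_rot: [0.001, 0.619, 0.785, 0.001]
contact_force: [-0.1, 1.8, 5.3]
gripper_width: 0.572
grasp_force: 51.3
```

Run:
```python
from h import *
go(.5467,.0005,.22,13.6)
```

```text
yaw 13.5 zdown [ 2.4e-03 -3.0e-04 -1.0e+00] wz -0.08 d mm [ 285.9  166.9 -184.2]
```

Request:
drive_tool([
  {"claw": 0.04,"dx": 0,"dy": 0,"dz": -0.02,"wx": 0,"wy": 0,"wz": 0},
  {"claw": 0.04,"dx": 0,"dy": 0,"dz": -0.04,"wx": 0,"wy": 0,"wz": 0},
  {"claw": 0.04,"dx": 0,"dy": 0,"dz": -0.04,"wx": 0,"wy": 0,"wz": 0},
  {"claw": 0.04,"dx": 0.02,"dy": 0.012,"dz": -0.04,"wx": 0,"wy": 0,"wz": 0},
  {"claw": 0.04,"dx": 0.035,"dy": 0.02,"dz": -0.03,"wx": 0,"wy": 0,"wz": 0},
  {"claw": 0.04,"dx": 0.045,"dy": 0.027,"dz": -0.015,"wx": 0,"wy": 0,"wz": 0},
  {"claw": 0.04,"dx": 0.045,"dy": 0.027,"dz": 0,"wx": 0,"wy": 0,"wz": 0},
  {"claw": 0.04,"dx": 0.045,"dy": 0.027,"dz": 0,"wx": 0,"wy": 0,"wz": 0},
  {"claw": 0.04,"dx": 0.045,"dy": 0.027,"dz": 0,"wx": 0,"wy": 0,"wz": 0},
  {"claw": 0.04,"dx": 0.035,"dy": 0.017,"dz": 0,"wx": 0,"wy": 0,"wz": 0},
  {"claw": 0.04,"dx": 0.016,"dy": 0.01,"dz": 0,"wx": 0,"wy": 0,"wz": 0},
  {"claw": 0.04,"dx": 0,"dy": 0,"dz": 0,"wx": 0,"wy": 0,"wz": 0},
  {"claw": 0.04,"dx": 0,"dy": 0,"dz": 0,"wx": 0,"wy": 0,"wz": 0},
])

```text
t: 7.45
eef_pos: [0.5462, -0.0018, 0.2195]
tool_rot: [0.0, 0.62, 0.784, -0.0]
contact_force: [0.8, -1.2, -3.8]
gripper_width: 0.573
grasp_force: 53.1
```

Run:
```python
from h import *
o,p,d=shot("wrist");np.savez("w3.npz",p=p,d=d);save("w3",p)
print(o["eef_pos"],o["gripper_width"],o["grasp_force"],o["contact_force"])
c=wristcam(o);P=cloud(c,d)
t=np.radians(103.6);ex=np.array([np.cos(t),np.sin(t)]);ey=np.array([-ex[1],ex[0]])
O=np.array([.5514,-.0189]);S=(P[...,:2]-O)@ex*1000;L=(P[...,:2]-O)@ey*1000;Z=P[...,2]*1000
m=(S>55)&(S<140)&(abs(L)<45)&(Z>38)&(Z<75)
q=np.c_[S[m],L[m]].astype(np.float32);print("pan",len(q),np.percentile(q,[1,99],axis=0),cv2.minEnclosingCircle(q),Z[m].min(),Z[m].max())
m=(Z>6)&(Z<17)&(abs(L)<60)&(abs(S)<140)
for s in range(-100,110,20):
    k=m&(S>s)&(S<s+20)
    if k.sum()>30: print(s,k.sum(),np.round([L[k].min(),L[k].max()],1))
k=m&(abs(L)>25)&(abs(L)<38);print("S range side",np.percentile(S[k],[.3,99.7]))
k=m&(abs(L)<15);print("S range mid",np.percentile(S[k],[.3,99.7]))
# blue
hsv=cv2.cvtColor(p,cv2.COLOR_RGB2HSV);b=(hsv[...,0]>95)&(hsv[...,0]<130)&(hsv[...,1]>120)&(hsv[...,2]>50)
k=b&(S<50)&(S>-40)&(abs(L)<40);print("stop",k.sum(),np.percentile(S[k],[2,98]),np.percentile(L[k],[2,98]),np.median(Z[k]))
```

```text
[ 0.54616973 -0.00182772  0.21953605] 0.5732748344923194 53.06343197822571 [ 0.84344316 -1.23903772 -3.75473591]
pan 4516 [[ 57.50017548 -29.42274303]
 [127.10836487  25.6830821 ]] ((91.95922088623047, -1.6277984380722046), 37.12189483642578) 41.469886295596815 63.373801269922104
-40 143 [-42.1  37.2]
-20 985 [-41.7  38. ]
0 999 [-42.1  37.9]
20 884 [-42.   38.1]
40 1217 [-41.9  37.8]
60 1084 [-42.   38.2]
80 368 [-41.8  38.1]
100 343 [-41.4  38.1]
S range side [-27.39673643 119.16622181]
S range mid [-15.69791894  70.44396583]
stop 166 [15.14403394 22.41432518] [-20.94588389  17.62014557] 20.096029365928047
```

View pics/w3.png

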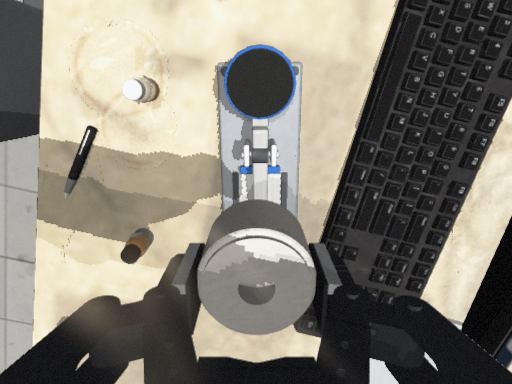

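The die is held level. The pan disc is at about (260,81) and the blue stop at (260,170). Both vials are well clear.

```bash
cat >> h.py <<'E'
t_=np.radians(103.6);EX=np.array([np.cos(t_),np.sin(t_)]);EY=np.array([-EX[1],EX[0]]);O=np.array([.5525,-.0150])
def W(s,l): return O+(s*EX+l*EY)/1000
E
python3 - <<'E'
from h import *
a=np.load("w3.npz");p=a["p"];o=get_obs();c=wristcam(o)
hsv=cv2.cvtColor(p,cv2.COLOR_RGB2HSV)
b=((hsv[...,0]>95)&(hsv[...,0]<130)&(hsv[...,1]>110)&(hsv[...,2]>50)).astype(np.uint8);b[125:]=0;b[:,:200]=0;b[:,310:]=0
h=cv2.convexHull(np.argwhere(b)[:,::-1].astype(np.int32));e=cv2.fitEllipse(h);print(e)
X=ray(c,[e[0]],.054)[0,:2];print("pan centre clamp",(X-O)@EX*1000,(X-O)@EY*1000, "expect 94.5,0")
go(*(W(95,0)-.0015*EX),.12,13.6)
E
```

```text
((259.3988037109375, 81.67386627197266), (71.83137512207031, 73.80522155761719), 3.7072956562042236)
pan centre clamp 97.50736551503775 0.3715117945761907 expect 94.5,0
yaw 13.3 zdown [-2.e-04 -8.e-04 -1.e+00] wz -0.29 d mm [79.4  3.1 99.4]
```

Request:
drive_tool([
  {"claw": 0.04,"dx": 0.02,"dy": 0.001,"dz": 0,"wx": 0,"wy": 0,"wz": -0.3},
  {"claw": 0.04,"dx": 0.03,"dy": 0.001,"dz": 0.01,"wx": 0,"wy": 0,"wz": 0},
  {"claw": 0.04,"dx": 0.02,"dy": 0.001,"dz": 0.03,"wx": 0,"wy": 0,"wz": 0},
  {"claw": 0.04,"dx": 0.011,"dy": 0,"dz": 0.03,"wx": 0,"wy": 0,"wz": 0},
  {"claw": 0.04,"dx": 0,"dy": 0,"dz": 0.03,"wx": 0,"wy": 0,"wz": 0},
  {"claw": 0.04,"dx": 0,"dy": 0,"dz": 0,"wx": 0,"wy": 0,"wz": 0},
  {"claw": 0.04,"dx": 0,"dy": 0,"dz": 0.01,"wx": 0,"wy": 0,"wz": 0},
  {"claw": 0.04,"dx": 0,"dy": 0,"dz": 0.01,"wx": 0,"wy": 0,"wz": 0},
  {"claw": 0.04,"dx": 0,"dy": 0,"dz": 0.008,"wx": 0,"wy": 0,"wz": 0},
  {"claw": 0.04,"dx": 0,"dy": 0,"dz": 0.005,"wx": 0,"wy": 0,"wz": 0},
  {"claw": 0.04,"dx": 0,"dy": 0,"dz": 0,"wx": 0,"wy": 0,"wz": 0},
])

```text
t: 8.88
eef_pos: [0.5304, 0.0799, 0.0861]
tool_rot: [-0.0, 0.617, 0.787, -0.0]
contact_force: [-0.4, 1.2, -1.6]
gripper_width: 0.567
grasp_force: 53.1
```

```bash
sed -i 's/O=np.array(\[.5525,-.0150\])/O=np.array([.5521,-.0135])/' h.py
python3 - <<'E'
from h import *
o,p,d=shot("side");save("s1",p,(220,110,330,220),5)
print(o["contact_force"]);go(*(W(95,0)-.0015*EX),.0756,13.6)
E
```

```text
[-0.38593608  1.23901835 -1.58626577]
yaw 13.8 zdown [-2.e-04  1.e-04 -1.e+00] wz 0.19 d mm [-2.4 -0.9 10.7]
```

View pics/s1.png

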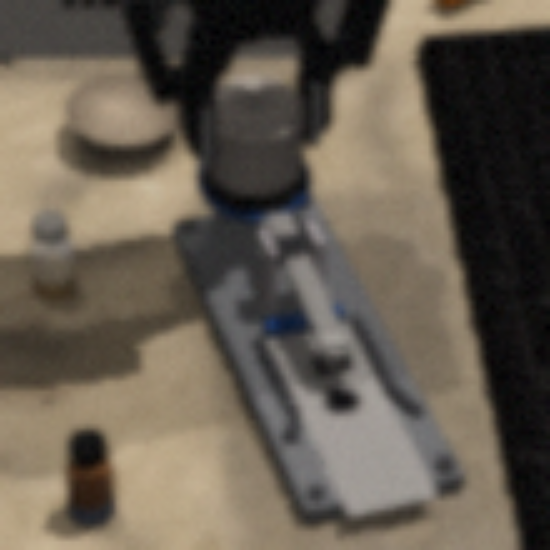

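The die (255,140) is over the pan and the arm is already partly open. I'll lift slightly, shift back 2 mm, then lower fully.

Request:
drive_tool([
  {"claw": 0.04,"dx": 0,"dy": 0,"dz": -0.016,"wx": 0,"wy": 0,"wz": 0},
  {"claw": 0.04,"dx": -0.002,"dy": -0.001,"dz": 0,"wx": 0,"wy": 0,"wz": 0},
  {"claw": 0.04,"dx": 0,"dy": 0,"dz": 0,"wx": 0,"wy": 0,"wz": 0},
  {"claw": 0.04,"dx": 0,"dy": 0,"dz": 0.01,"wx": 0,"wy": 0,"wz": 0},
  {"claw": 0.04,"dx": 0,"dy": 0,"dz": 0.008,"wx": 0,"wy": 0,"wz": 0},
  {"claw": 0.04,"dx": 0,"dy": 0,"dz": 0.004,"wx": 0,"wy": 0,"wz": 0},
  {"claw": 0.04,"dx": 0,"dy": 0,"dz": 0.003,"wx": 0,"wy": 0,"wz": 0},
  {"claw": 0.04,"dx": 0,"dy": 0,"dz": 0,"wx": 0,"wy": 0,"wz": 0},
  {"claw": 0.04,"dx": 0,"dy": 0,"dz": 0,"wx": 0,"wy": 0,"wz": 0},
])

```text
t: 10.05
eef_pos: [0.5297, 0.0776, 0.0773]
tool_rot: [-0.0, 0.617, 0.787, -0.0]
contact_force: [-0.1, 0.3, -2.4]
gripper_width: 0.57
grasp_force: 53.3
```

Run:
```python
from h import *
o=get_obs()
print(o["contact_force"],o["torque"]);go(*(W(95,0)-.0015*EX),.0756,13.6)
```

```text
[-0.06475837  0.32970157 -2.43731198] [ 0.10707621  0.19876832 -0.02192996]
yaw 13.8 zdown [-4.e-04  0.e+00 -1.e+00] wz 0.2 d mm [-0.3  0.3  1.7]
```

Request:
drive_tool([
  {"claw": 0.04,"dx": 0,"dy": 0,"dz": 0.0015,"wx": 0,"wy": 0,"wz": 0},
  {"claw": 0.04,"dx": 0,"dy": 0,"dz": 0,"wx": 0,"wy": 0,"wz": 0},
  {"claw": 0.04,"dx": 0,"dy": 0,"dz": 0,"wx": 0,"wy": 0,"wz": 0},
])

```text
t: 10.42
eef_pos: [0.5298, 0.0776, 0.0758]
tool_rot: [-0.0, 0.617, 0.787, -0.0]
contact_force: [-2.1, 0.3, -1.5]
gripper_width: 0.573
grasp_force: 53.4
```

Releasing gently, then rising.

Request:
drive_tool([
  {"claw": 0.05,"dx": 0,"dy": 0,"dz": 0.0005,"wx": 0,"wy": 0,"wz": 0},
  {"claw": 0.052,"dx": 0,"dy": 0,"dz": 0,"wx": 0,"wy": 0,"wz": 0},
  {"claw": 0.056,"dx": 0,"dy": 0,"dz": 0,"wx": 0,"wy": 0,"wz": 0},
  {"claw": 0.062,"dx": 0,"dy": 0,"dz": 0,"wx": 0,"wy": 0,"wz": 0},
  {"claw": 0.07,"dx": 0,"dy": 0,"dz": 0,"wx": 0,"wy": 0,"wz": 0},
  {"claw": 0.08,"dx": 0,"dy": 0,"dz": 0,"wx": 0,"wy": 0,"wz": 0},
  {"claw": 0.08,"dx": 0,"dy": 0,"dz": 0,"wx": 0,"wy": 0,"wz": 0},
  {"claw": 0.08,"dx": 0,"dy": 0,"dz": -0.01,"wx": 0,"wy": 0,"wz": 0},
  {"claw": 0.08,"dx": 0,"dy": 0,"dz": -0.02,"wx": 0,"wy": 0,"wz": 0},
  {"claw": 0.08,"dx": 0,"dy": 0,"dz": -0.035,"wx": 0,"wy": 0,"wz": 0},
  {"claw": 0.08,"dx": 0,"dy": 0,"dz": -0.04,"wx": 0,"wy": 0,"wz": 0},
  {"claw": 0.08,"dx": -0.02,"dy": 0,"dz": -0.04,"wx": 0,"wy": 0,"wz": 0},
  {"claw": 0.08,"dx": -0.04,"dy": 0,"dz": -0.01,"wx": 0,"wy": 0,"wz": 0},
  {"claw": 0.08,"dx": 0,"dy": 0,"dz": 0,"wx": 0,"wy": 0,"wz": 0},
  {"claw": 0.08,"dx": 0,"dy": 0,"dz": 0,"wx": 0,"wy": 0,"wz": 0},
])

```text
t: 12.3
eef_pos: [0.5439, 0.0198, 0.2304]
tool_rot: [-0.0, 0.617, 0.787, 0.0]
contact_force: [-0.3, -0.1, 0.4]
gripper_width: 0.939
grasp_force: 0.0
```

Run:
```python
from h import *
o,p,d=shot("wrist");np.savez("w4.npz",p=p,d=d);save("w4",p);c=wristcam(o);P=cloud(c,d)
S=(P[...,:2]-O)@EX*1000;L=(P[...,:2]-O)@EY*1000;Z=P[...,2]*1000
m=(S>55)&(S<140)&(abs(L)<45)&(Z>70);q=np.c_[S[m],L[m],Z[m]];A=np.c_[q[:,:2],np.ones(len(q))]
print("die",cv2.minEnclosingCircle(q[:,:2].astype(np.float32)),q[:,2].mean(),np.linalg.lstsq(A,q[:,2],rcond=None)[0])
m=(S>55)&(S<140)&(abs(L)<45)&(Z>30)&(Z<48);print("pan Z",np.median(Z[m]),np.percentile(S[m],[1,99]),np.percentile(L[m],[1,99]))
m=(abs(L)<6)&(Z>30)&(Z<65)
for s in range(-40,60,10):
    k=m&(S>s)&(S<s+10)
    if k.any():print(s,np.median(Z[k]).round(1),end="; ")
m=(Z>6)&(Z<17)&(abs(L)<60)
for s in range(-120,-20,20):
    k=m&(S>s)&(S<s+20);print(s,k.sum(),np.round(np.percentile(L[k],[0.3,99.7]),1))
k=m&(abs(L)>25)&(abs(L)<38);print("side S",np.percentile(S[k],[.3,99.7]))
k=m&(abs(L)<15);print("mid S",np.percentile(S[k],[.3,99.7]))
```

```text
die ((95.14844512939453, 0.3654714822769165), 24.998249053955078) 141.28740704532098 [ 4.37436936e+00 -5.08946097e-04 -2.94121888e+02]
pan Z 39.56549365421401 [ 55.88258334 123.4746641 ] [-28.64253691  29.29765611]
-40 47.6; -30 48.2; -20 48.2; -10 48.2; 0 48.3; 10 48.3; 20 48.6; 30 52.5; 40 48.4; 50 47.5; -120 491 [-59.9  38.9]
-100 1038 [-39.7  39.2]
-80 1039 [-40.   39.8]
-60 994 [-39.5  39.4]
-40 919 [-39.9  39.7]
side S [-102.58574648  189.38321856]
mid S [-115.19878748   62.32436832]
```

View pics/w4.png

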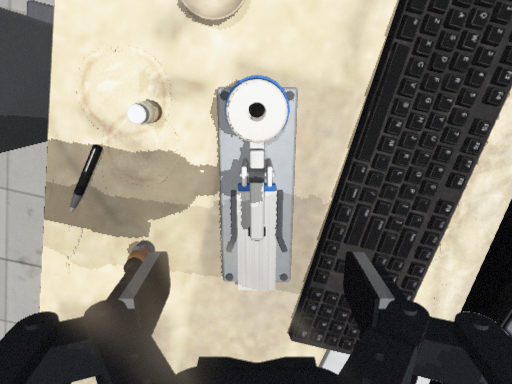

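The arm is level and fully open: its top is at 48 mm along its length, with the die centred at s=95 mm and about (257,110) in the image. Next, the plate.

Run:
```python
from h import *
go(.583,-.34,.2,None);go(.583,-.34,.2,-22.6)
a=np.load("w2.npz")
```

```text
yaw 13.9 zdown [-9.e-04  5.e-04 -1.e+00] wz 0 d mm [-359.3  -48.1   29.8]
yaw 13.9 zdown [-9.e-04  5.e-04 -1.e+00] wz 36.45 d mm [-317.6  174.8   29.8]
```

Request:
drive_tool([
  {"claw": 0.06,"dx": -0.03,"dy": -0.004,"dz": 0,"wx": 0,"wy": 0,"wz": 0},
  {"claw": 0.06,"dx": -0.05,"dy": -0.007,"dz": 0,"wx": 0,"wy": 0,"wz": 0},
  {"claw": 0.06,"dx": -0.05,"dy": -0.007,"dz": 0,"wx": 0,"wy": 0,"wz": 0},
  {"claw": 0.06,"dx": -0.05,"dy": -0.007,"dz": 0,"wx": 0,"wy": 0,"wz": 0},
  {"claw": 0.06,"dx": -0.05,"dy": -0.007,"dz": 0,"wx": 0,"wy": 0,"wz": 0},
  {"claw": 0.06,"dx": -0.05,"dy": -0.007,"dz": 0.01,"wx": 0,"wy": 0,"wz": 0},
  {"claw": 0.06,"dx": -0.05,"dy": -0.006,"dz": 0.01,"wx": 0,"wy": 0,"wz": 0},
  {"claw": 0.06,"dx": -0.03,"dy": -0.003,"dz": 0.01,"wx": 0,"wy": 0,"wz": 0},
  {"claw": 0.06,"dx": 0,"dy": 0,"dz": 0,"wx": 0,"wy": 0,"wz": 9},
  {"claw": 0.06,"dx": 0,"dy": 0,"dz": 0,"wx": 0,"wy": 0,"wz": 9},
  {"claw": 0.06,"dx": 0,"dy": 0,"dz": 0,"wx": 0,"wy": 0,"wz": 9},
  {"claw": 0.06,"dx": 0,"dy": 0,"dz": 0,"wx": 0,"wy": 0,"wz": 9.5},
  {"claw": 0.06,"dx": 0,"dy": 0,"dz": 0,"wx": 0,"wy": 0,"wz": 0},
  {"claw": 0.06,"dx": 0,"dy": 0,"dz": 0,"wx": 0,"wy": 0,"wz": 0},
])

```text
t: 14.1
eef_pos: [0.5836, -0.3408, 0.1998]
tool_rot: [-0.0, 0.831, 0.556, -0.0]
contact_force: [-0.0, -0.5, 0.3]
gripper_width: 0.705
grasp_force: 0.0
```

```bash
cat > plate.py <<'E'
from h import *
def plate(o,p,d,zb=0.):
    c=wristcam(o);P=cloud(c,d);hsv=cv2.cvtColor(p,cv2.COLOR_RGB2HSV)
    red=(((hsv[...,0]<8)|(hsv[...,0]>172))&(hsv[...,1]>130))
    near=np.hypot(P[...,0]-.583,P[...,1]+.34)<.15
    k=red&near&(P[...,2]>.031)&(P[...,2]<.041)
    print("rib top",k.sum(),cv2.minAreaRect((P[k][:,:2]*1000).astype(np.float32)),P[k][:,2].mean())
    w=near&(hsv[...,1]<45)&(hsv[...,2]>150)
    w=cv2.morphologyEx(w.astype(np.uint8),cv2.MORPH_OPEN,np.ones((3,3)))
    n,lab,st,_=cv2.connectedComponentsWithStats(w);i=1+np.argmax(st[1:,4]);v,u=np.nonzero(lab==i)
    X=ray(c,np.c_[u,v],.005)[:,:2];print("plate",len(X),cv2.minAreaRect((X*1000).astype(np.float32)))
E
python3 - <<'E'
from plate import *
o,p,d=shot("wrist");np.savez("w5.npz",p=p,d=d);save("w5",p);print(o["eef_pos"]);plate(o,p,d)
go(.583,-.34,.034,-22.6)
E
```

```text
[ 0.58364463 -0.34077711  0.19977037]
rib top 395 ((584.8375244140625, -339.7225646972656), (29.4166316986084, 10.92940616607666), 67.5033187866211) 0.03591581628884223
plate 4282 ((712.112548828125, -294.76300048828125), (111.39742279052734, 49.455718994140625), 85.54032135009766)
yaw -22.5 zdown [-4.e-04  5.e-04 -1.e+00] wz 0.08 d mm [  0.7  -0.8 166. ]
```

View pics/w5.png

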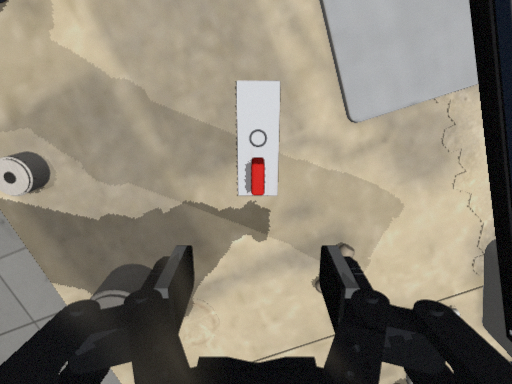

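The plate is upright in view at (258,140), the rib is at (258,176) and the yaw is matched (67.5°). Descending and gripping.

Request:
drive_tool([
  {"claw": 0.06,"dx": 0.0015,"dy": 0.001,"dz": 0.04,"wx": 0,"wy": 0,"wz": 0},
  {"claw": 0.06,"dx": 0,"dy": 0,"dz": 0.04,"wx": 0,"wy": 0,"wz": 0},
  {"claw": 0.05,"dx": 0,"dy": 0,"dz": 0.04,"wx": 0,"wy": 0,"wz": 0},
  {"claw": 0.04,"dx": 0,"dy": 0,"dz": 0.025,"wx": 0,"wy": 0,"wz": 0},
  {"claw": 0.035,"dx": 0,"dy": 0,"dz": 0.015,"wx": 0,"wy": 0,"wz": 0},
  {"claw": 0.03,"dx": 0,"dy": 0,"dz": 0.005,"wx": 0,"wy": 0,"wz": 0},
  {"claw": 0.02,"dx": 0,"dy": 0,"dz": 0,"wx": 0,"wy": 0,"wz": 0},
  {"claw": 0.005,"dx": 0,"dy": 0,"dz": 0,"wx": 0,"wy": 0,"wz": 0},
  {"claw": 0.005,"dx": 0,"dy": 0,"dz": 0,"wx": 0,"wy": 0,"wz": 0},
  {"claw": 0.005,"dx": 0,"dy": 0,"dz": 0,"wx": 0,"wy": 0,"wz": 0},
  {"claw": 0.005,"dx": 0,"dy": 0,"dz": 0,"wx": 0,"wy": 0,"wz": 0},
], newtons=45)

```text
t: 15.52
eef_pos: [0.5856, -0.3412, 0.0364]
tool_rot: [0.001, 0.832, 0.554, 0.0]
contact_force: [0.4, 0.7, 6.5]
gripper_width: 0.132
grasp_force: 45.3
```

Run:
```python
from h import *
o=get_obs();print(o["eef_pos"],o["grasp_force"],o["gripper_width"],o["contact_force"])
r=np.array([.5848,-.3397]);e=np.radians(67.5);print("TCP ahead of rib centre along plate x mm",(o["eef_pos"][:2]-r)@[np.cos(e),np.sin(e)]*1000)
go(*W(-170,0),.10,13.6)
```

```text
[ 0.58558914 -0.34115921  0.03644477] 45.288652181625366 0.13199762216121824 [0.43435046 0.72955461 6.46717383]
TCP ahead of rib centre along plate x mm -1.046141631574011
yaw -22.7 zdown [ 1.7e-03 -7.0e-04 -1.0e+00] wz -36.31 d mm [156.3  44.6 -63.7]
```

Request:
drive_tool([
  {"claw": 0.005,"dx": 0,"dy": 0,"dz": -0.01,"wx": 0,"wy": 0,"wz": 0},
  {"claw": 0.005,"dx": 0,"dy": 0,"dz": -0.025,"wx": 0,"wy": 0,"wz": 0},
  {"claw": 0.005,"dx": 0,"dy": 0,"dz": -0.03,"wx": 0,"wy": 0,"wz": 0},
  {"claw": 0.005,"dx": 0,"dy": 0,"dz": 0,"wx": 0,"wy": 0,"wz": -9},
  {"claw": 0.005,"dx": 0,"dy": 0,"dz": 0,"wx": 0,"wy": 0,"wz": -9},
  {"claw": 0.005,"dx": 0,"dy": 0,"dz": 0,"wx": 0,"wy": 0,"wz": -9},
  {"claw": 0.005,"dx": 0,"dy": 0,"dz": 0,"wx": 0,"wy": 0,"wz": -9.3},
  {"claw": 0.005,"dx": 0.03,"dy": 0.01,"dz": 0,"wx": 0,"wy": 0,"wz": 0},
  {"claw": 0.005,"dx": 0.04,"dy": 0.011,"dz": 0,"wx": 0,"wy": 0,"wz": 0},
  {"claw": 0.005,"dx": 0.04,"dy": 0.011,"dz": 0,"wx": 0,"wy": 0,"wz": 0},
  {"claw": 0.005,"dx": 0.03,"dy": 0.009,"dz": 0,"wx": 0,"wy": 0,"wz": 0},
  {"claw": 0.005,"dx": 0.015,"dy": 0.003,"dz": 0,"wx": 0,"wy": 0,"wz": 0},
  {"claw": 0.005,"dx": 0,"dy": 0,"dz": 0,"wx": 0,"wy": 0,"wz": 0},
  {"claw": 0.005,"dx": 0,"dy": 0,"dz": 0,"wx": 0,"wy": 0,"wz": 0},
])

```text
t: 17.27
eef_pos: [0.591, -0.1817, 0.1006]
tool_rot: [0.0, 0.619, 0.785, -0.0]
contact_force: [-0.3, -0.8, -0.8]
gripper_width: 0.133
grasp_force: 44.3
```

Run:
```python
from h import *
o,p,d=shot("wrist");np.savez("w6.npz",p=p,d=d);save("w6",p);c=wristcam(o);P=cloud(c,d)
S=(P[...,:2]-O)@EX*1000;L=(P[...,:2]-O)@EY*1000;Z=P[...,2]*1000
x=(o["eef_pos"][:2]-O);print("tcp s,l",x@EX*1000,x@EY*1000,o["eef_pos"][2],o["contact_force"])
m=(Z>55)&(Z<85)&(abs(L)<45)&(S<-60)&(S>-190)
A=np.c_[S[m],L[m],np.ones(m.sum())];print("plane",np.linalg.lstsq(A,Z[m],rcond=None)[0],np.median(Z[m]))
for s in range(-150,-60,10):
    k=m&(S>s)&(S<s+10)
    if k.sum()>20: print(s,k.sum(),np.round([L[k].min(),L[k].max(),S[k].max(),np.median(Z[k])],1))
m=(Z>6)&(Z<17)&(abs(L)<60)
for s in range(-110,80,20):
    k=m&(S>s)&(S<s+20)
    if k.sum()>20: print("bed",s,np.round(np.percentile(L[k],[.3,99.7]),1))
go(*W(-171,0),.0504,13.6)
```

```text
tcp s,l -172.61156345892206 1.767044209564866 0.1005814464931872 [-0.27988347 -0.7507661  -0.77574739]
plane [-2.51909732e-02  1.83379925e-03  6.65815724e+01] 69.40568337614548
-150 1604 [ -18.    22.  -140.    69.5]
-140 1728 [ -18.2   22.  -130.    69.5]
-130 1816 [ -18.2   22.  -120.    69.4]
-120 1956 [ -18.2   21.8 -110.    69.3]
-110 2077 [ -18.2   21.9 -100.    69.3]
-100 2182 [-18.1  21.9 -90.1  69.3]
-90 553 [-18.1  21.7 -87.6  69.3]
bed -110 [-40.1  39.6]
bed -90 [-39.8  39.5]
bed -70 [-39.6  39.3]
bed -50 [-40.1  39.7]
yaw 13.5 zdown [ 1.0e-04 -1.2e-03 -1.0e+00] wz -0.15 d mm [ 1.8  1.9 50.1]
```

View pics/w6.png

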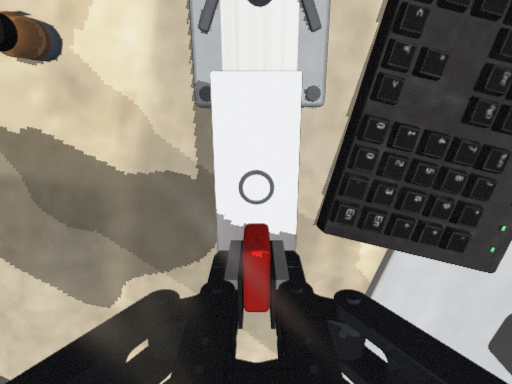

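The plate is held level and parallel to the bed: front edge at row ~71, columns 210–301. It sits 2 mm to the left of centre, so I'll correct 2 mm and lower.

Request:
drive_tool([
  {"claw": 0.005,"dx": 0,"dy": 0.002,"dz": 0.015,"wx": 0,"wy": 0,"wz": 0},
  {"claw": 0.005,"dx": 0,"dy": 0,"dz": 0.02,"wx": 0,"wy": 0,"wz": 0},
  {"claw": 0.005,"dx": 0,"dy": 0,"dz": 0.012,"wx": 0,"wy": 0,"wz": 0},
  {"claw": 0.005,"dx": 0,"dy": 0,"dz": 0.003,"wx": 0,"wy": 0,"wz": 0},
  {"claw": 0.005,"dx": 0,"dy": 0,"dz": 0,"wx": 0,"wy": 0,"wz": 0},
  {"claw": 0.005,"dx": 0,"dy": 0,"dz": 0,"wx": 0,"wy": 0,"wz": 0},
])

```text
t: 18.08
eef_pos: [0.5936, -0.1794, 0.0508]
tool_rot: [0.0, 0.618, 0.786, 0.0]
contact_force: [-0.5, 0.5, -0.3]
gripper_width: 0.129
grasp_force: 44.3
```

```bash
cat > chk.py <<'E'
from h import *
o,p,d=shot("wrist");c=wristcam(o);P=cloud(c,d)
S=(P[...,:2]-O)@EX*1000;L=(P[...,:2]-O)@EY*1000;Z=P[...,2]*1000
x=(o["eef_pos"][:2]-O);print("tcp s,l",x@EX*1000,x@EY*1000,o["eef_pos"][2],o["contact_force"])
hsv=cv2.cvtColor(p,cv2.COLOR_RGB2HSV)
m=(Z>15)&(Z<21)&(abs(L)<30)&(S<20)
for s in range(-150,10,10):
    k=m&(S>s)&(S<s+10)
    if k.sum()>20: print(s,k.sum(),np.round([*np.percentile(L[k],[.5,99.5]),S[k].max(),np.median(Z[k])],1))
m=(Z>6)&(Z<14.5)&(abs(L)<60)
for s in range(-110,80,20):
    k=m&(S>s)&(S<s+20)
    if k.sum()>20: print("bed",s,np.round(np.percentile(L[k],[.3,99.7]),1),np.median(Z[k]).round(1))
go(*W(-171,0),.0490,13.6)
E
python3 chk.py
```

```text
tcp s,l -170.98009362135627 -1.3504627003604932 0.05080076041211369 [-0.51261562  0.54255965 -0.27081534]
-150 1552 [ -21.    18.5 -140.    19.7]
-140 1635 [ -21.    18.5 -130.    19.8]
-130 1786 [ -20.9   18.5 -120.    19.6]
-120 1906 [ -20.8   18.6 -110.    19.6]
-110 2019 [ -20.9   18.6 -100.1   19.6]
-100 2188 [-29.   29.3 -90.1  19.6]
-90 902 [-20.6  18.7 -83.   19.6]
-70 93 [-29.9  29.9 -60.   16.1]
-60 66 [-29.9  30.  -58.2  16. ]
bed -110 [-40.   39.6] 12.3
bed -90 [-39.6  39.2] 12.4
bed -70 [-39.7  39.4] 12.4
yaw 13.6 zdown [ 1.1e-03 -2.0e-04 -1.0e+00] wz -0.01 d mm [-0.1 -1.4  1.9]
```

Request:
drive_tool([
  {"claw": 0.005,"dx": 0,"dy": -0.001,"dz": 0.0018,"wx": 0,"wy": 0,"wz": 0},
  {"claw": 0.005,"dx": 0.008,"dy": 0,"dz": 0,"wx": 0,"wy": 0,"wz": 0},
  {"claw": 0.005,"dx": 0.01,"dy": 0,"dz": 0,"wx": 0,"wy": 0,"wz": 0},
  {"claw": 0.005,"dx": 0.01,"dy": 0,"dz": 0,"wx": 0,"wy": 0,"wz": 0},
  {"claw": 0.005,"dx": 0.01,"dy": 0,"dz": 0,"wx": 0,"wy": 0,"wz": 0},
  {"claw": 0.005,"dx": 0.006,"dy": 0,"dz": 0,"wx": 0,"wy": 0,"wz": 0},
  {"claw": 0.005,"dx": 0,"dy": 0,"dz": 0,"wx": 0,"wy": 0,"wz": 0},
])

```text
t: 19.0
eef_pos: [0.5819, -0.1359, 0.0485]
tool_rot: [-0.0, 0.618, 0.786, 0.0]
contact_force: [0.3, -0.1, -0.5]
gripper_width: 0.133
grasp_force: 44.4
```

```bash
python3 chk.py
```

```text
tcp s,l -126.01687082922702 -0.19140347660769788 0.04851328155594341 [ 0.3158735  -0.11550774 -0.49390701]
-130 294 [ -19.8   19.8 -120.    17.3]
-120 1127 [ -19.8   19.6 -110.    17.4]
-110 1550 [ -19.7   19.6 -100.    17.4]
-100 1687 [-28.6  29.5 -90.   17.6]
-90 1762 [-19.7  19.8 -80.   17.4]
-80 1880 [-19.7  19.8 -70.   17.3]
-70 2004 [-29.3  29.4 -60.   17.3]
-60 2619 [-29.7  29.6 -50.   17.2]
-50 2661 [-28.7  28.3 -40.1  17.1]
-40 687 [-27.9  27.7 -30.   16.3]
-30 721 [-27.9  27.6 -20.   16.2]
-20 465 [-27.9  27.7 -13.8  16.2]
bed -110 [-39.8  39.6] 12.3
bed -90 [-40.   39.4] 12.3
bed -70 [-39.9  39.6] 12.2
bed -50 [-39.8  39.5] 12.4
bed -30 [-39.7  39.6] 12.4
yaw 13.6 zdown [ 2.e-04 -2.e-04 -1.e+00] wz 0.01 d mm [-44.3  -0.1  -0.4]
```

Centred to within 0.2 mm, so I'm sliding on.

Request:
drive_tool([
  {"claw": 0.005,"dx": 0.008,"dy": 0,"dz": 0,"wx": 0,"wy": 0,"wz": 0},
  {"claw": 0.005,"dx": 0.01,"dy": 0,"dz": 0,"wx": 0,"wy": 0,"wz": 0},
  {"claw": 0.005,"dx": 0.01,"dy": 0,"dz": 0,"wx": 0,"wy": 0,"wz": 0},
  {"claw": 0.005,"dx": 0.01,"dy": 0,"dz": 0,"wx": 0,"wy": 0,"wz": 0},
  {"claw": 0.005,"dx": 0.006,"dy": 0,"dz": 0,"wx": 0,"wy": 0,"wz": 0},
  {"claw": 0.005,"dx": 0.002,"dy": 0,"dz": 0,"wx": 0,"wy": 0,"wz": 0},
  {"claw": 0.005,"dx": 0,"dy": 0,"dz": 0,"wx": 0,"wy": 0,"wz": 0},
  {"claw": 0.005,"dx": 0,"dy": 0,"dz": 0,"wx": 0,"wy": 0,"wz": 0},
])

```text
t: 20.05
eef_pos: [0.5711, -0.0924, 0.0485]
tool_rot: [0.0, 0.619, 0.786, -0.0]
contact_force: [0.9, -0.3, -0.6]
gripper_width: 0.13
grasp_force: 44.4
```

```bash
python3 chk.py | grep -v bed
```

```text
tcp s,l -81.17498344317634 0.057730043829836195 0.0485449671862154 [ 0.88746404 -0.31807069 -0.60126019]
-100 30 [-29.9  30.  -93.6  15.3]
-90 53 [-19.6  19.7 -80.   17.3]
-80 744 [-19.7  20.  -70.   17.3]
-70 1454 [-29.7  29.3 -60.   17.3]
-60 1929 [-29.7  29.9 -50.   17.3]
-50 2117 [-28.6  28.5 -40.   17.3]
-40 1417 [-27.8  27.6 -30.   17. ]
-30 1581 [-27.6  27.6 -20.   17. ]
-20 1731 [-27.8  27.5 -10.2  17.1]
-10 1870 [-27.7  27.6  -0.2  17. ]
0 1262 [-27.7  27.8  10.   16.7]
yaw 13.6 zdown [ 1.e-04 -2.e-04 -1.e+00] wz -0.04 d mm [-89.8   0.1  -0.5]
```

Request:
drive_tool([
  {"claw": 0.005,"dx": 0.0015,"dy": 0,"dz": 0,"wx": 0,"wy": 0,"wz": 0},
  {"claw": 0.005,"dx": 0.0015,"dy": 0,"dz": 0,"wx": 0,"wy": 0,"wz": 0},
  {"claw": 0.005,"dx": 0.001,"dy": 0,"dz": 0,"wx": 0,"wy": 0,"wz": 0},
  {"claw": 0.005,"dx": 0,"dy": 0,"dz": 0,"wx": 0,"wy": 0,"wz": 0},
])

```text
t: 20.6
eef_pos: [0.5701, -0.0879, 0.0485]
tool_rot: [-0.0, 0.618, 0.786, 0.0]
contact_force: [-0.5, -0.1, -0.2]
gripper_width: 0.13
grasp_force: 44.4
```

Request:
drive_tool([
  {"claw": 0.005,"dx": 0.001,"dy": 0,"dz": 0,"wx": 0,"wy": 0,"wz": 0},
  {"claw": 0.005,"dx": 0,"dy": 0,"dz": 0,"wx": 0,"wy": 0,"wz": 0},
])

```text
t: 20.85
eef_pos: [0.5699, -0.0871, 0.0485]
tool_rot: [0.0, 0.618, 0.786, -0.0]
contact_force: [0.1, 0.6, -0.9]
gripper_width: 0.129
grasp_force: 44.3
```

Request:
drive_tool([
  {"claw": 0.005,"dx": 0.001,"dy": 0,"dz": 0,"wx": 0,"wy": 0,"wz": 0},
  {"claw": 0.005,"dx": 0,"dy": 0,"dz": 0,"wx": 0,"wy": 0,"wz": 0},
])

```text
t: 21.1
eef_pos: [0.5699, -0.087, 0.0487]
tool_rot: [0.001, 0.619, 0.786, -0.0]
contact_force: [0.6, -4.0, -0.7]
gripper_width: 0.131
grasp_force: 44.3
```

Request:
drive_tool([
  {"claw": 0.005,"dx": 0.001,"dy": 0,"dz": 0,"wx": 0,"wy": 0,"wz": 0},
  {"claw": 0.005,"dx": 0,"dy": 0,"dz": 0.0006,"wx": 0,"wy": 0,"wz": 0},
  {"claw": 0.005,"dx": 0,"dy": 0,"dz": 0,"wx": 0,"wy": 0,"wz": 0},
])

```text
t: 21.48
eef_pos: [0.5699, -0.087, 0.0485]
tool_rot: [0.001, 0.619, 0.785, -0.0]
contact_force: [1.6, -6.5, 2.2]
gripper_width: 0.129
grasp_force: 44.9
```

Run:
```python
from h import *
o,p,d=shot("wrist");save("w7",p);c=wristcam(o);P=cloud(c,d);print(o["contact_force"])
S=(P[...,:2]-O)@EX*1000;L=(P[...,:2]-O)@EY*1000;Z=P[...,2]*1000
hsv=cv2.cvtColor(p,cv2.COLOR_RGB2HSV);b=(hsv[...,0]>95)&(hsv[...,0]<130)&(hsv[...,1]>110)&(hsv[...,2]>50)&(abs(S)<40)&(abs(L)<30)
print("stop S",np.percentile(S[b],[1,50,99]),np.median(Z[b]))
m=(abs(L)<6)&(Z>30)&(Z<65)
for s in range(-40,60,10):
    k=m&(S>s)&(S<s+10)
    if k.any():print(s,np.median(Z[k]).round(1),end="; ")
k=(Z>15)&(Z<19)&(abs(L)>9)&(abs(L)<19)&(S<30);print("plate front S",np.percentile(S[k],99.8))
```

```text
[ 1.55630842 -6.48849273  2.22679   ]
stop S [ 9.49997883 13.31001914 17.20944803] 20.16268278346061
-40 47.0; -30 48.4; -20 48.3; -10 48.3; 0 48.3; 10 48.3; 20 48.4; plate front S 26.334253544994198
```

View pics/w7.png

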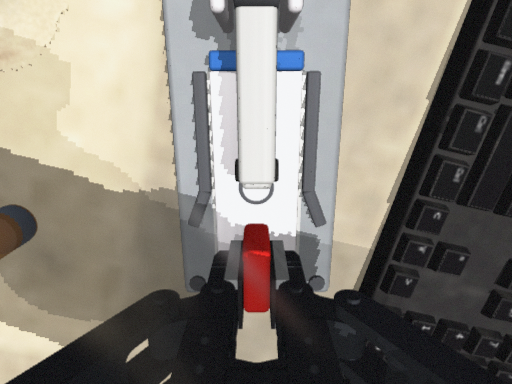

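The plate's front is against the blue stop (257,60), between the rails, with the arm still up. Releasing and rising.

Request:
drive_tool([
  {"claw": 0.012,"dx": 0,"dy": 0,"dz": 0,"wx": 0,"wy": 0,"wz": 0},
  {"claw": 0.018,"dx": 0,"dy": 0,"dz": 0,"wx": 0,"wy": 0,"wz": 0},
  {"claw": 0.03,"dx": -0.001,"dy": 0,"dz": 0,"wx": 0,"wy": 0,"wz": 0},
  {"claw": 0.036,"dx": -0.001,"dy": 0,"dz": 0,"wx": 0,"wy": 0,"wz": 0},
  {"claw": 0.036,"dx": 0,"dy": 0,"dz": 0,"wx": 0,"wy": 0,"wz": 0},
  {"claw": 0.036,"dx": 0,"dy": 0,"dz": -0.015,"wx": 0,"wy": 0,"wz": 0},
  {"claw": 0.036,"dx": 0,"dy": 0,"dz": -0.03,"wx": 0,"wy": 0,"wz": 0},
  {"claw": 0.05,"dx": 0,"dy": 0,"dz": -0.04,"wx": 0,"wy": 0,"wz": 0},
  {"claw": 0.085,"dx": 0,"dy": 0,"dz": -0.04,"wx": 0,"wy": 0,"wz": 0},
  {"claw": 0.085,"dx": 0,"dy": 0,"dz": -0.04,"wx": 0,"wy": 0,"wz": 0},
  {"claw": 0.085,"dx": 0.03,"dy": 0,"dz": -0.015,"wx": 0,"wy": 0,"wz": 0},
  {"claw": 0.085,"dx": 0.04,"dy": 0,"dz": 0,"wx": 0,"wy": 0,"wz": 0},
  {"claw": 0.085,"dx": 0.02,"dy": 0,"dz": 0,"wx": 0,"wy": 0,"wz": 0},
  {"claw": 0.085,"dx": 0,"dy": 0,"dz": 0,"wx": 0,"wy": 0,"wz": 0},
  {"claw": 0.085,"dx": 0,"dy": 0,"dz": 0,"wx": 0,"wy": 0,"wz": 0},
])

```text
t: 23.4
eef_pos: [0.549, -0.0009, 0.2285]
tool_rot: [0.0, 0.619, 0.785, 0.0]
contact_force: [-1.2, -0.2, 0.3]
gripper_width: 0.996
grasp_force: 0.0
```

```bash
cat > chk2.py <<'E'
from h import *
o,p,d=shot("wrist");np.savez("w8.npz",p=p,d=d);c=wristcam(o);P=cloud(c,d)
S=(P[...,:2]-O)@EX*1000;L=(P[...,:2]-O)@EY*1000;Z=P[...,2]*1000
m=(S>55)&(S<140)&(abs(L)<45)&(Z>70)&(Z<90)
if m.sum()>50: print("die",cv2.minEnclosingCircle(np.c_[S[m],L[m]].astype(np.float32)),Z[m].mean())
hsv=cv2.cvtColor(p,cv2.COLOR_RGB2HSV)
k=(hsv[...,1]>130)&((hsv[...,0]<8)|(hsv[...,0]>172))&(Z>40)&(Z<54)&(abs(L)<15)&(S<-30)&(S>-120)
if k.sum()>10: print("rib",k.sum(),cv2.minAreaRect(np.c_[S[k],L[k]].astype(np.float32)),"expect -75,0")
m=(abs(L)<6)&(Z>25)&(Z<65)
for s in range(-40,100,10):
    k=m&(S>s)&(S<s+10)
    if k.any():print(s,np.median(Z[k]).round(1),end="; ")
w=(hsv[...,2]>175)&(hsv[...,1]<40)
print(); go(*(W(95,0)-.0015*EX),.0765,13.6)
E
python3 chk2.py
```

```text
die ((95.13219451904297, 0.3941965401172638), 25.005598068237305) 79.61483613868553
rib 299 ((-74.14842224121094, 0.5788731575012207), (29.244314193725586, 10.352973937988281), 0.000521649606525898) expect -75,0
-40 47.5; -30 48.2; -20 48.4; -10 48.3; 0 48.3; 10 48.3; 20 48.4; 30 52.2; 40 48.3; 50 47.7; 60 38.1; 80 40.2; 90 40.3; 
yaw 13.5 zdown [ 6.e-04 -5.e-04 -1.e+00] wz -0.12 d mm [8.090e+01 1.000e-01 1.518e+02]
```

Request:
drive_tool([
  {"claw": 0.085,"dx": 0.025,"dy": 0,"dz": 0,"wx": 0,"wy": 0,"wz": 0},
  {"claw": 0.085,"dx": 0.035,"dy": 0,"dz": 0,"wx": 0,"wy": 0,"wz": 0},
  {"claw": 0.085,"dx": 0.022,"dy": 0,"dz": 0,"wx": 0,"wy": 0,"wz": 0},
  {"claw": 0.085,"dx": 0,"dy": 0,"dz": 0.03,"wx": 0,"wy": 0,"wz": 0},
  {"claw": 0.085,"dx": 0,"dy": 0,"dz": 0.04,"wx": 0,"wy": 0,"wz": 0},
  {"claw": 0.085,"dx": 0,"dy": 0,"dz": 0,"wx": 0,"wy": 0,"wz": 0},
  {"claw": 0.085,"dx": 0,"dy": 0,"dz": 0,"wx": 0,"wy": 0,"wz": 0},
])

```text
t: 24.32
eef_pos: [0.5304, 0.0791, 0.159]
tool_rot: [0.001, 0.619, 0.785, 0.0]
contact_force: [-0.8, -1.1, 0.1]
gripper_width: 0.997
grasp_force: 0.0
```

Run:
```python
from h import *
go(*W(95.1,.4),.0765,13.6)
```

```text
yaw 13.5 zdown [ 1.2e-03 -2.0e-04 -1.0e+00] wz -0.11 d mm [ 0.  -1.2 82.5]
```

Request:
drive_tool([
  {"claw": 0.085,"dx": 0,"dy": -0.001,"dz": 0.03,"wx": 0,"wy": 0,"wz": 0},
  {"claw": 0.085,"dx": 0,"dy": 0,"dz": 0.03,"wx": 0,"wy": 0,"wz": 0},
  {"claw": 0.085,"dx": 0,"dy": 0,"dz": 0.015,"wx": 0,"wy": 0,"wz": 0},
  {"claw": 0.085,"dx": 0,"dy": 0,"dz": 0.006,"wx": 0,"wy": 0,"wz": 0},
  {"claw": 0.065,"dx": 0,"dy": 0,"dz": 0,"wx": 0,"wy": 0,"wz": 0},
  {"claw": 0.055,"dx": 0,"dy": 0,"dz": 0,"wx": 0,"wy": 0,"wz": 0},
  {"claw": 0.04,"dx": 0,"dy": 0,"dz": 0,"wx": 0,"wy": 0,"wz": 0},
  {"claw": 0.04,"dx": 0,"dy": 0,"dz": 0,"wx": 0,"wy": 0,"wz": 0},
  {"claw": 0.04,"dx": 0,"dy": 0,"dz": 0,"wx": 0,"wy": 0,"wz": 0},
  {"claw": 0.04,"dx": 0,"dy": 0,"dz": 0,"wx": 0,"wy": 0,"wz": 0},
], newtons=50)

```text
t: 25.58
eef_pos: [0.5292, 0.08, 0.0779]
tool_rot: [0.0, 0.618, 0.786, 0.001]
contact_force: [-1.8, -0.1, 5.0]
gripper_width: 0.568
grasp_force: 50.5
```

Request:
drive_tool([
  {"claw": 0.04,"dx": 0,"dy": 0,"dz": -0.003,"wx": 0,"wy": 0,"wz": 0},
  {"claw": 0.04,"dx": 0,"dy": 0,"dz": -0.003,"wx": 0,"wy": 0,"wz": 0},
  {"claw": 0.04,"dx": 0,"dy": 0,"dz": -0.003,"wx": 0,"wy": 0,"wz": 0},
  {"claw": 0.04,"dx": 0,"dy": 0,"dz": -0.003,"wx": 0,"wy": 0,"wz": 0},
  {"claw": 0.04,"dx": 0,"dy": 0,"dz": -0.003,"wx": 0,"wy": 0,"wz": 0},
  {"claw": 0.04,"dx": 0,"dy": 0,"dz": -0.004,"wx": 0,"wy": 0,"wz": 0},
  {"claw": 0.04,"dx": 0,"dy": 0,"dz": -0.005,"wx": 0,"wy": 0,"wz": 0},
  {"claw": 0.04,"dx": 0,"dy": 0,"dz": -0.01,"wx": 0,"wy": 0,"wz": 0},
  {"claw": 0.04,"dx": 0,"dy": 0,"dz": -0.03,"wx": 0,"wy": 0,"wz": 0},
  {"claw": 0.04,"dx": 0,"dy": 0,"dz": -0.04,"wx": 0,"wy": 0,"wz": 0},
  {"claw": 0.04,"dx": 0,"dy": 0,"dz": -0.03,"wx": 0,"wy": 0,"wz": 0},
  {"claw": 0.04,"dx": 0,"dy": 0,"dz": 0,"wx": 0,"wy": 0,"wz": 0},
])

```text
t: 27.08
eef_pos: [0.53, 0.08, 0.2133]
tool_rot: [0.001, 0.619, 0.786, 0.002]
contact_force: [0.3, 0.1, -4.0]
gripper_width: 0.57
grasp_force: 53.0
```

Run:
```python
from h import *
o=get_obs();print(o["eef_pos"],o["grasp_force"])
go(.452,-.316,.038,13.6)
```

```text
[0.52996981 0.08001053 0.21331735] 53.00370275974274
yaw 13.6 zdown [ 0.0048  0.0021 -1.    ] wz -0.01 d mm [-366.7 -169.8  174.1]
```

Request:
drive_tool([
  {"claw": 0.04,"dx": -0.025,"dy": -0.012,"dz": 0,"wx": 0,"wy": 0,"wz": 0},
  {"claw": 0.04,"dx": -0.042,"dy": -0.019,"dz": 0,"wx": 0,"wy": 0,"wz": 0},
  {"claw": 0.04,"dx": -0.045,"dy": -0.021,"dz": 0,"wx": 0,"wy": 0,"wz": 0},
  {"claw": 0.04,"dx": -0.045,"dy": -0.021,"dz": 0,"wx": 0,"wy": 0,"wz": 0},
  {"claw": 0.04,"dx": -0.045,"dy": -0.021,"dz": 0,"wx": 0,"wy": 0,"wz": 0},
  {"claw": 0.04,"dx": -0.045,"dy": -0.021,"dz": 0,"wx": 0,"wy": 0,"wz": 0},
  {"claw": 0.04,"dx": -0.045,"dy": -0.021,"dz": 0,"wx": 0,"wy": 0,"wz": 0},
  {"claw": 0.04,"dx": -0.045,"dy": -0.021,"dz": 0.01,"wx": 0,"wy": 0,"wz": 0},
  {"claw": 0.04,"dx": -0.03,"dy": -0.013,"dz": 0.02,"wx": 0,"wy": 0,"wz": 0},
  {"claw": 0.04,"dx": 0,"dy": 0,"dz": 0.04,"wx": 0,"wy": 0,"wz": 0},
  {"claw": 0.04,"dx": 0,"dy": 0,"dz": 0.04,"wx": 0,"wy": 0,"wz": 0},
  {"claw": 0.04,"dx": 0,"dy": 0,"dz": 0.03,"wx": 0,"wy": 0,"wz": 0},
  {"claw": 0.04,"dx": 0,"dy": 0,"dz": 0.02,"wx": 0,"wy": 0,"wz": 0},
  {"claw": 0.04,"dx": 0,"dy": 0,"dz": 0,"wx": 0,"wy": 0,"wz": 0},
  {"claw": 0.04,"dx": 0,"dy": 0,"dz": 0,"wx": 0,"wy": 0,"wz": 0},
])

```text
t: 28.95
eef_pos: [0.45, -0.3173, 0.0516]
tool_rot: [0.001, 0.619, 0.786, 0.0]
contact_force: [0.7, 0.4, -3.8]
gripper_width: 0.571
grasp_force: 52.8
```

Run:
```python
from h import *
go(.452,-.316,.038,13.6)
```

```text
yaw 13.6 zdown [ 1.e-03 -7.e-04 -1.e+00] wz -0.02 d mm [ 0.8  2.3 13.6]
```

Request:
drive_tool([
  {"claw": 0.04,"dx": 0,"dy": 0,"dz": 0.008,"wx": 0,"wy": 0,"wz": 0},
  {"claw": 0.04,"dx": 0,"dy": 0,"dz": 0.003,"wx": 0,"wy": 0,"wz": 0},
  {"claw": 0.04,"dx": 0,"dy": 0,"dz": 0.0015,"wx": 0,"wy": 0,"wz": 0},
  {"claw": 0.04,"dx": 0,"dy": 0,"dz": 0,"wx": 0,"wy": 0,"wz": 0},
])

```text
t: 29.45
eef_pos: [0.4496, -0.3169, 0.0384]
tool_rot: [0.0, 0.618, 0.786, 0.0]
contact_force: [0.0, 0.3, -3.7]
gripper_width: 0.568
grasp_force: 53.1
```

Request:
drive_tool([
  {"claw": 0.04,"dx": 0,"dy": 0,"dz": 0.001,"wx": 0,"wy": 0,"wz": 0},
  {"claw": 0.04,"dx": 0,"dy": 0,"dz": 0,"wx": 0,"wy": 0,"wz": 0},
])

```text
t: 29.7
eef_pos: [0.4496, -0.317, 0.0382]
tool_rot: [0.0, 0.619, 0.786, 0.0]
contact_force: [-2.6, 1.8, 6.3]
gripper_width: 0.564
grasp_force: 54.1
```

Contact with the worktop. Releasing and rising.

Request:
drive_tool([
  {"claw": 0.05,"dx": 0,"dy": 0,"dz": -0.0005,"wx": 0,"wy": 0,"wz": 0},
  {"claw": 0.053,"dx": 0,"dy": 0,"dz": 0,"wx": 0,"wy": 0,"wz": 0},
  {"claw": 0.06,"dx": 0,"dy": 0,"dz": 0,"wx": 0,"wy": 0,"wz": 0},
  {"claw": 0.075,"dx": 0,"dy": 0,"dz": 0,"wx": 0,"wy": 0,"wz": 0},
  {"claw": 0.082,"dx": 0,"dy": 0,"dz": 0,"wx": 0,"wy": 0,"wz": 0},
  {"claw": 0.082,"dx": 0,"dy": 0,"dz": 0,"wx": 0,"wy": 0,"wz": 0},
  {"claw": 0.082,"dx": 0,"dy": 0,"dz": -0.015,"wx": 0,"wy": 0,"wz": 0},
  {"claw": 0.082,"dx": 0,"dy": 0,"dz": -0.035,"wx": 0,"wy": 0,"wz": 0},
  {"claw": 0.082,"dx": 0,"dy": 0,"dz": -0.04,"wx": 0,"wy": 0,"wz": 0},
  {"claw": 0.082,"dx": 0,"dy": 0,"dz": -0.04,"wx": 0,"wy": 0,"wz": 0},
  {"claw": 0.082,"dx": 0,"dy": 0,"dz": -0.04,"wx": 0,"wy": 0,"wz": 0},
  {"claw": 0.082,"dx": 0,"dy": 0,"dz": -0.04,"wx": 0,"wy": 0,"wz": 0},
  {"claw": 0.082,"dx": 0,"dy": 0,"dz": 0,"wx": 0,"wy": 0,"wz": 0},
  {"claw": 0.082,"dx": 0,"dy": 0,"dz": 0,"wx": 0,"wy": 0,"wz": 0},
])

```text
t: 31.45
eef_pos: [0.4492, -0.3166, 0.248]
tool_rot: [-0.0, 0.618, 0.786, 0.0]
contact_force: [0.6, -0.2, 0.4]
gripper_width: 0.956
grasp_force: 0.0
```

Run:
```python
from h import *
o,p,d=shot("wrist");P=cloud(wristcam(o),d)
q=P[(np.hypot(P[...,0]-.45,P[...,1]+.316)<.045)&(P[...,2]>.03)&(P[...,2]<.05)];print("die",cv2.minEnclosingCircle((q[:,:2]*1000).astype(np.float32)),q[:,2].mean(),q[:,2].std())
o,p,d=shot("top");c=cam("top");P=cloud(c,d)
S=(P[...,:2]-O)@EX*1000;L=(P[...,:2]-O)@EY*1000;Z=P[...,2]*1000
for n,(x,y) in dict(mortar=(.464,.175),clear=(.422,.0475),amber=(.4376,-.11)).items():
    q=P[(np.hypot(P[...,0]-x,P[...,1]-y)<.06)&(P[...,2]>.01)&(P[...,2]<.055)&((S>130)|(abs(L)>48)|(S<-115))];print(n,len(q),cv2.minEnclosingCircle((q[:,:2]*1000).astype(np.float32)),q[:,2].max())
m=(abs(L+1)<7)&(Z>20)&(Z<75)
for s in range(-110,120,10):
    k=m&(S>s)&(S<s+10)
    if k.any():print(s,np.median(Z[k]).round(1),end="; ")
o,p,d=shot("side");save("s2",p,(180,110,340,300),3)
```

```text
die ((449.850341796875, -318.02911376953125), 25.143047332763672) 0.03949581307471211 0.0017187375708810969
mortar 402 ((464.39093017578125, 189.12567138671875), 46.184913635253906) 0.0549122977221905
clear 81 ((422.9995422363281, 47.981475830078125), 10.768898963928223) 0.05112786442823489
amber 71 ((438.8808288574219, -109.47168731689453), 10.884787559509277) 0.05076379022200508
-100 20.2; -90 47.5; -80 48.1; -70 47.1; -50 20.4; -40 35.4; -30 38.1; -20 39.0; -10 41.2; 0 42.8; 10 44.0; 20 46.3; 30 50.8; 40 48.8; 50 49.7; 60 42.4; 70 44.8; 80 47.4; 90 49.3; 100 50.0; 110 52.5;
```

View pics/s2.png

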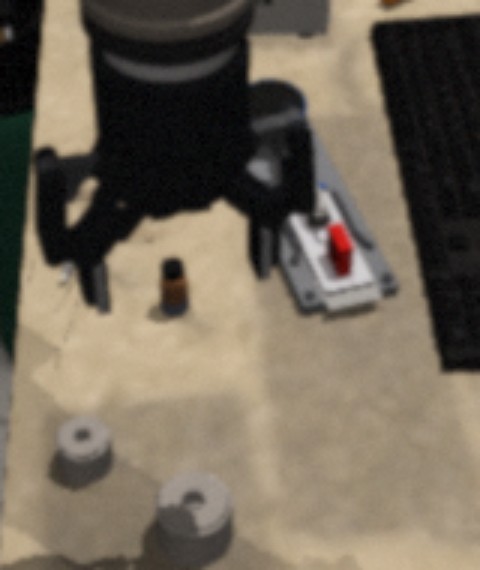

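The die stands upright at (195,510), the arm has closed on the plate at (330,250), and the vials are unmoved. I'm handing in.

```bash
python3 -c "
from station import *
print(hand_in())"
```

```text
the job is handed in; nothing more can be done
None
```

The job is handed in at about 31.5 s: the plate is home against the blue stop with the arm closed on it, and the die stands upright on the worktop. Both vials measured unmoved; the mortar's final reading was spoiled by the box beside it, but nothing went near it.

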